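# Restock the green glue lane, oldest first

## Task

Restock the green lane first-in-first-out. First bring the two old green tins in it (grey lids) forward, one behind the other, close up against the front lip; only then stand the two new green tins (white lids) from the cardboard tray close up behind them, and finally slide the lane's orange-post follower forward until its plate rests against the last tin. Knock no tin over, and leave the blue tins, the blue lane's follower and the pile of books as they are.

Things in the scene. Friction and masses are not known exactly. Their poses are not given: they have to be found in the camera images.
- lane_green_front (a point): Wooden stock lane with a green strip across its front end: a straight open-topped channel fixed to the bench, outside 312 mm long, 76 mm wide. Its floor is 12 mm above the bench, the channel is 56 mm wide between side walls 20 mm high above the floor (10 mm thick), and a lip 24 mm high above the floor closes the front. This point is on the lane's centre line, at floor level, on the inner face of the front lip. Its x axis points along the lane to the back, y across it, z up.
- lane_green_post (a point): Grip post of the green lane's follower: an orange square post 14 x 14 mm, standing on top of the grey follower plate (50 mm wide across the lane, 16 mm thick). The post's top is 141 mm above the bench, the plate's top 89 mm. This point is on the post's axis 127 mm above the bench, 9 mm behind the plate's front face. The follower slides along the lane only.
- lane_green_follower (a joint): How far the green lane's follower has been slid forward, m. 0 = fully back, with the plate's front face 250 mm behind the inner face of the front lip; grows towards the lip (face at 250 mm minus the reading), at most 0.10. It slides with about 2 N of friction and stays where it is left. It cannot reach the front, so it cannot bring old stock all the way forward.
- old_front_centre (a point): Old green stock, the front one of two in the green lane: steel tin, 46 mm diameter, 84 mm tall, 0.18 to 0.35 kg, green band, grey lid. Point at its centre, 42 mm above its underside, z up.
- old_rear_centre (a point): Old green stock, the rear one of two in the green lane: steel tin, 46 mm diameter, 84 mm tall, 0.18 to 0.35 kg, green band, grey lid. Point at its centre, 42 mm above its underside, z up.
- new_a_centre (a point): New green stock, in the cardboard tray beside the lanes: steel tin, 46 mm diameter, 84 mm tall, 0.18 to 0.35 kg, green band, white lid. Point at its centre, 42 mm above its underside, z up.
- new_b_centre (a point): New green stock, in the same tray: steel tin, 46 mm diameter, 84 mm tall, 0.18 to 0.35 kg, green band, white lid. Point at its centre, 42 mm above its underside, z up.
- tray: Low cardboard delivery tray fixed to the bench, 250 x 120 mm, floor 6 mm thick, walls 18 mm high above the bench. Three new tins stand in it in a row along its x axis, 80 mm apart. Origin at the centre of its underside, x along its length. It may be on either side of the lanes.
- blue_front_centre (a point): Blue stock in the blue lane, to be left alone: steel tin, 46 mm diameter, 84 mm tall, 0.18 to 0.35 kg, blue band. Point at its centre.
- blue_rear_centre (a point): Blue stock in the blue lane, to be left alone: steel tin, 46 mm diameter, 84 mm tall, 0.18 to 0.35 kg, blue band. Point at its centre.
- blue_new_centre (a point): Blue tin in the delivery tray, to be left alone: steel tin, 46 mm diameter, 84 mm tall, 0.18 to 0.35 kg, blue band, white lid. Point at its centre.
- lane_blue_front (a point): The blue lane, same make and size as the green one, with a blue strip at the front and a follower of its own; it lies beside the green lane, on either side. Point as for the green lane.
- lane_blue_post (a point): Grip post of the blue lane's follower, same as the green lane's; to be left alone.
- books: Pile of three small books on the black parcel scale (190 x 190 mm, 36 mm high) across the lanes from the tray: about 150 x 110 x 55 mm; to be left alone. Origin under its centre.

How it is judged:
By the outcome, as a careful person would: the job done as asked, in the order asked, and still so for the second after the job is handed in, with the robot touching nothing.
It also fails if it takes over 72 s, if anything falls off the work surface, if the arm or the gripper's body presses on something with over 40 N, if the wrist force passes 120 N, or if a joint passes its speed limit or range.

## Robot

A 6-joint arm with a two-finger parallel gripper is mounted at the origin on the work surface. World frame = base frame: x ahead of the robot, y to its left, z up, the work surface at z = 0. Lengths are in m, angles in rad, forces in N, time in s.
With the tool pointing down it reaches from about 0.375 to 0.975 m from the base axis. Payload 3.8 kg.
Tool frame: the origin (TCP) lies at the very end of the fingers, on their centre line; the grasp point (between the pads) lies 19 mm behind it; z points along the fingers, y is the direction in which the jaws open and shut (so a half turn about z gives the same grasp; the last joint's range is limited). The gripper opens to 85 mm and grips with 20 to 120 N. Pads are 22 mm wide; open, the fingers measure 114 mm over their backs; the gripper's body (76 mm by 85 mm) begins 54 mm behind the grasp point. The pads swing forward as they close: fully open they stand 13 mm farther back than shut.
Start: joints at [-1.287, 0.264, 1.604, -0, 1.274, -0.037], TCP at [0.213, -0.641, 0.231] pointing down, gripper open.
Joint ranges: [-2.63, 2.63], [-0.94, 2.18], [0.31, 2.57], [-1.31, 4.45], [0, 2.66], [-2.55, 2.55]. Speed limits (rad/s): [2.57, 2.57, 3.14, 3.14, 3.14, 3.14].

## Interface

Orientations are given as a rotation vector (axis times angle).
In Python, from workcell import status, read_camera, camera_info, order gives the robot as it stands.
- The arm moves only by the tool move_arm, never from a script. Its argument "deltas" is a list of rows, each a list of 3 entries, a list of its own where there are three numbers: the turn, a rotation vector about the world's x, y, z as a fraction of full scale, then the shift along the world's x, y, z as a fraction of full scale, then the closure, from -1 (fully open) to 1 (shut), so that 0 is half open. A call has 1 to 20 rows; each row is the pose to reach, as a shift and turn from the pose commanded when the call began; what a row does not reach only later rows make up. Full scale, the value 1, is 0.1 m for a shift and pi/2 rad for a turn. A row lasts 1/8 s, in which the tool goes at most 62.5 mm and 10.7 degrees, less where a joint would pass 70% of its speed; a pose out of reach is approached as far as the arm can. A call with a number of a shift or a turn outside -1 to 1 is refused whole. A call with a gripper value outside its range is refused whole. The fingers move at their own pace and stop on an object; "grip_force" is the grip in N (left out, the last holds). Time passes only in rows, so rows that repeat a pose let the fingers close. It gives the time, the measured TCP pose, the force and the opening at its end, in the units of the state.
- status.read_state(): the state, without advancing time (a new reading comes with each control period).
- read_camera(name): name is "scene" or "top"; returns (picture, depth): 480x640x3 uint8, red, green, blue; 480x640 float32, m along the optical axis (not along the pixel's ray), 0 where there is no reading.
- camera_info(name): a dict with "K" (3x3 intrinsics, pixels), "D" ([k1, k2, p1, p2, k3] as OpenCV has them; the pictures are not rectified), "R" (3x3) and "t" (3): a world point X has camera coordinates R X + t. Camera axes: x right, y down, z forward; pixel columns grow to the right and rows downward; lengths in m; the calibration is good to about 2 mm. A picture is of the moment at which its call begins. camera_info takes no time and is no camera call.
- order.finish_job(): hands the job in, once; it reports no verdict.
The state is a dict: "time": time; "q": joint angles; "joint_vel": joint speeds; "joint_torque": joint torques, N m; "tool_pos": TCP position; "tcp_rot": TCP orientation; "wrist_force": force on the tool from outside, world axes, zero at the start; "torque": the same for the moment, N m; "width": opening from 0.0 (shut) to 1.0 (fully open).
Only numpy, scipy, OpenCV 4.12 (cv2) and the standard library are available. Lean on these libraries where they do the work, as an engineer would, in place of code of your own. Each camera call takes 0.05 s, during which the arm holds its last target. There are 200 camera calls.

## Working session

There is one attempt and no reset: what is moved stays moved. The work goes in short steps, Python scripts to look and compute and a tool call to move; the robot and the scene stay as the last step left them, time stands still between calls to the robot, and variables do not carry over. Pictures are saved under pics/ and viewed, about 8 in all and at most 12, crops included, and the job is handed in when it is done.

Besides the shell and the picture viewer there is one more tool, called after "Call:" in YAML: its name, and indented under it one key for each argument. move_arm: Moves the arm, as the interface text tells. Its arguments: {"type":"object","properties":{"deltas":{"type":"array","items":{"type":"array"}},"grip_force":{"type":"number"}},"required":["deltas"]}

```bash
mkdir -p pics; ls; cat > h.py <<'E'
import numpy as np, cv2
from workcell import status, read_camera, camera_info, order
def snap(n,f):
    p,d=read_camera(n); np.savez(f'pics/{f}.npz',p=p,d=d); cv2.imwrite(f'pics/{f}.png',p[:,:,::-1]); return p,d
def world(n,u,v,z=None,d=None):
    c=camera_info(n); K=np.array(c['K']);R=np.array(c['R']);t=np.array(c['t'])
    x=cv2.undistortPoints(np.array([[[u,v]]],float),K,np.array(c['D'],float))[0,0]
    r=R.T@np.array([x[0],x[1],1.]); o=-R.T@t
    s=d if d is not None else (z-o[2])/r[2]
    return o+s*r
E
python3 - <<'E'
from h import *
for n in('scene','top'):
    snap(n,n+'1'); c=camera_info(n); print(n,-np.array(c['R']).T@np.array(c['t']),c['R'],c['K'])
s=status.read_state(); print(s)
E
```

```text
pics
scene [1.33622868 0.34317457 1.1140256 ] [[-0.37495911  0.92698757 -0.00998601]
 [ 0.71406597  0.28193097 -0.64080006]
 [-0.59119832 -0.24740449 -0.76764286]] [[579.41745442   0.         325.19658352]
 [  0.         579.41745442 235.76568368]
 [  0.           0.           1.        ]]
top [ 0.42427655 -0.01049821  0.98728981] [[-0.00420984 -0.99963685 -0.02661659]
 [-0.99316969  0.00728326 -0.11645136]
 [ 0.11660292  0.02594455 -0.99283968]] [[452.97695558   0.         319.61558321]
 [  0.         452.97695558 243.1191947 ]
 [  0.           0.           1.        ]]
{'time': 0.1, 'q': array([-1.28689012e+00,  2.64730315e-01,  1.60525279e+00,  5.10866500e-06,
        1.27372099e+00, -3.69234581e-02]), 'joint_vel': array([-0.00064059, -0.00296359, -0.00229965, -0.00101934,  0.00079821,
        0.00097707]), 'joint_torque': array([-5.91754178e-04, -5.16707826e+01, -3.68589199e+01, -9.13865301e-05,
        6.39521182e-03, -2.51277484e-06]), 'tool_pos': array([ 0.21265954, -0.639914  ,  0.23004287]), 'tcp_rot': array([-3.09918938e+00, -5.01462341e-01,  4.00657269e-04]), 'wrist_force': array([ 0.07441234, -0.31201607,  0.64374384]), 'torque': array([0.07815102, 0.01847045, 0.02941034]), 'width': 0.9974617014465419}
```

View pics/top1.png

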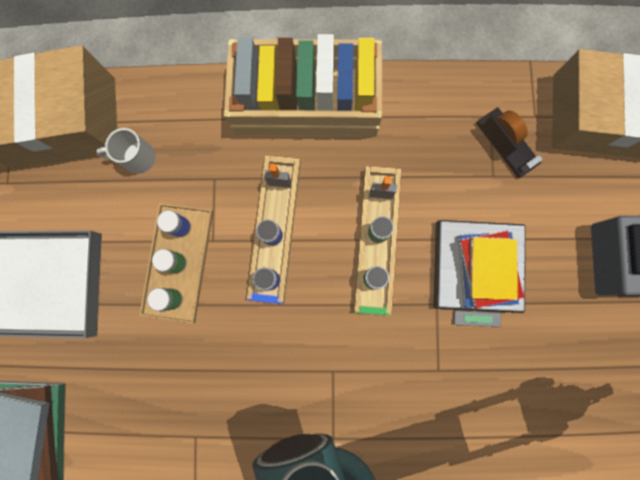

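View pics/scene1.png

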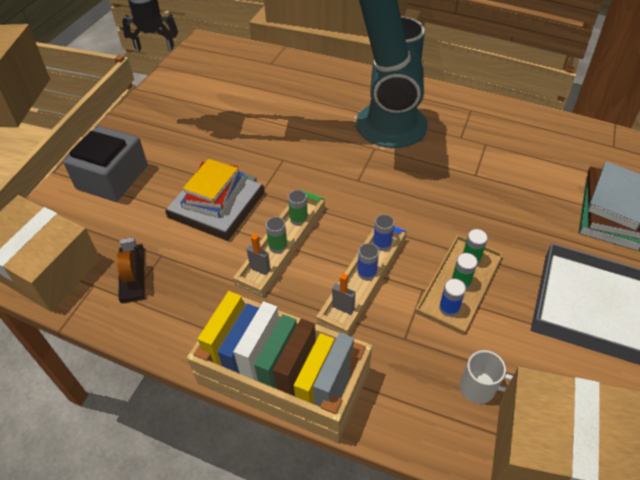

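The top view shows the tray on the left (green tins near (163,261) and (161,300), blue tin at (171,223)). The blue lane is at column 270. The green lane is at column 375, with its front at row 310, old tins at (381,229) and (376,278), and the post at (388,182). The books are at (495,270). Next I'll enlarge a crop.

```bash
python3 - <<'E'
from h import *
p=cv2.imread('pics/top1.png')
a=cv2.resize(p[155:325,340:420],None,fx=3.5,fy=3.5,interpolation=cv2.INTER_CUBIC)
b=cv2.resize(p[155:325,135:220],None,fx=3.5,fy=3.5,interpolation=cv2.INTER_CUBIC)
cv2.imwrite('pics/c1.png',np.hstack([a,b]))
E
```

```text
(no output)
```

View pics/c1.png

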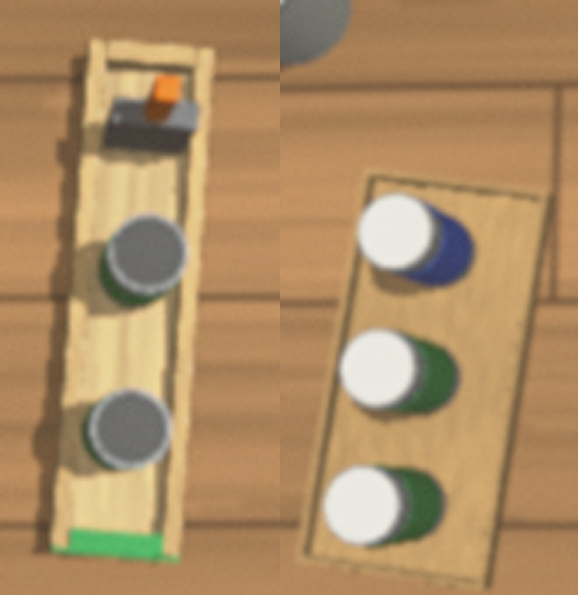

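```bash
python3 - <<'E'
from h import *
np.set_printoptions(precision=4,suppress=True)
d=np.load('pics/top1.npz')['d']
def c(x,y,off=340,x0=0): return (off+(x-x0)/3.5-.36,155+y/3.5-.36)
P={'oldrear':(c(147,254),.096),'oldfront':(c(129,428),.096),'post':(c(169,83),.141),'tblue':(c(397,231,135,280),.09),'tA':(c(379,369,135,280),.09),'tB':(c(363,505,135,280),.09),
'LfL':(c(53,550),.034),'LfR':(c(179,560),.034),'LbL':(c(90,40),.032),'LbR':(c(213,48),.032),'trFL':(c(303,556,135,280),.018),'trFR':(c(488,587,135,280),.018),'trBL':(c(368,174,135,280),.018),'trBR':(c(549,194,135,280),.018)}
W={}
for k,((u,v),z) in P.items():
    W[k]=world('top',u,v,z); print(k,np.round((u,v),1),W[k],'depth z',world('top',u,v,d=d[int(round(v)),int(round(u))])[2])
f=(W['LfL']+W['LfR'])/2;b=(W['LbL']+W['LbR'])/2;a=(b-f)[:2];print('lane',np.linalg.norm(a),np.degrees(np.arctan2(a[1],a[0])))
print('width',np.linalg.norm(W['LfL']-W['LfR']),np.linalg.norm(W['LbL']-W['LbR']))
a/=np.linalg.norm(a);n=np.array([-a[1],a[0]])
for k in('oldrear','oldfront','post'): print(k,(W[k][:2]-f[:2])@a,(W[k][:2]-f[:2])@n)
print(W['tA']-W['tB'],W['tblue']-W['tA'])
# lids by scene camera
p=np.load('pics/scene1.npz')['p'];ds=np.load('pics/scene1.npz')['d']
c_=camera_info('scene')
for k in('oldrear','oldfront','post','tA','tB'):
    X=W[k];q=cv2.projectPoints(X[None],cv2.Rodrigues(np.array(c_['R']))[0],np.array(c_['t']),np.array(c_['K']),np.array(c_['D'],float))[0].ravel();print(k,q)
E
```

```text
oldrear [381.6 227.2] [ 0.5599 -0.1105  0.096 ] depth z 0.0972401759915632
oldfront [376.5 276.9] [ 0.4614 -0.0985  0.096 ] depth z 0.09902308843177066
post [387.9 178.4] [ 0.6474 -0.1196  0.141 ] depth z 0.14211135998312507
tblue [168.1 220.6] [0.5782 0.3225 0.09  ] depth z 0.09068802772262496
tA [162.9 260.1] [0.4975 0.3303 0.09  ] depth z 0.09223935895443036
tB [158.4 298.9] [0.4193 0.3372 0.09  ] depth z 0.09110961921719762
LfL [354.8 311.8] [ 0.3917 -0.0583  0.034 ] depth z 0.0013538411513200899
LfR [390.8 314.6] [ 0.3854 -0.133   0.034 ] depth z 0.003311196298140917
LbL [365.4 166.1] [ 0.7039 -0.0854  0.032 ] depth z 0.0029228768157111285
LbR [400.5 168.4] [ 0.6982 -0.1614  0.032 ] depth z 8.59608807743939e-05
trFL [141.2 313.5] [0.3873 0.4024 0.018 ] depth z 0.01936929857169134
trFR [194.1 322.4] [0.369  0.2849 0.018 ] depth z 0.00525792269634473
trBL [159.8 204.4] [0.6274 0.3695 0.018 ] depth z 0.018377288173350825
trBR [211.5 210.1] [0.613  0.2523 0.018 ] depth z 0.017837128524419432
lane 0.31374445162366715 -5.078410240023938
width 0.07505639569205358 0.07619369801678147
oldrear 0.17196563404314208 0.0003278157646388056
oldfront 0.07281584639055441 0.003588284028293063
post 0.2599724097905853 -0.0009229592938122365
[ 0.0782 -0.0069  0.    ] [ 0.0807 -0.0078  0.    ]
oldrear [274.1479 222.9519]
oldfront [295.9066 195.9386]
post [251.8407 236.3054]
tA [465.0382 259.737 ]
tB [475.6281 235.6493]
```

Call:
move_arm:
  deltas:
    - [[0,0,-0.1],[0.2,0.45,0],-1]
    - [[0,0,-0.2],[0.41,0.9,0],-1]
    - [[0,0,-0.261],[0.41,0.9,0],-1]
  grip_force: 30

```text
time: 0.48
tool_pos: [0.2549, -0.5471, 0.2304]
tcp_rot: [-3.136, 0.142, 0.001]
wrist_force: [0.0, -1.5, 0.2]
width: 1.002
```

Call:
move_arm:
  deltas:
    - [[0,0,0],[0.2,0.45,0],-1]
    - [[0,0,0],[0.41,0.9,0],-1]

```text
time: 0.72
tool_pos: [0.2949, -0.4593, 0.2306]
tcp_rot: [-3.137, 0.142, 0.001]
wrist_force: [0.9, 0.2, 0.4]
width: 1.005
```

Call:
move_arm:
  deltas:
    - [[0,0,0],[0.2,0.45,0],-1]
    - [[0,0,0],[0.41,0.9,0],-1]

```text
time: 0.98
tool_pos: [0.336, -0.3688, 0.2308]
tcp_rot: [-3.138, 0.141, 0.001]
wrist_force: [1.1, -0.1, 0.9]
width: 0.999
```

Call:
move_arm:
  deltas:
    - [[0,0,0],[0.2,0.45,0],-1]
    - [[0,0,0],[0.41,0.9,0],-1]

```text
time: 1.23
tool_pos: [0.377, -0.2789, 0.2309]
tcp_rot: [-3.138, 0.141, 0.0]
wrist_force: [0.6, 0.3, 0.6]
width: 1.0
```

Call:
move_arm:
  deltas:
    - [[0,0,0],[0.2,0.45,0],-1]
    - [[0,0,0],[0.41,0.9,0],-1]

```text
time: 1.48
tool_pos: [0.4179, -0.1889, 0.231]
tcp_rot: [-3.138, 0.14, 0.0]
wrist_force: [1.1, -0.1, -0.7]
width: 0.999
```

Call:
move_arm:
  deltas:
    - [[0,0,0],[0.2,0.45,0],-1]
    - [[0,0,0],[0.43,0.9,0],-1]
    - [[0,0,0],[0.43,0.9,0],-1]
    - [[0,0,0],[0.43,0.9,0],-1]

```text
time: 1.98
tool_pos: [0.4604, -0.1006, 0.2308]
tcp_rot: [3.138, -0.138, -0.002]
wrist_force: [-0.1, 0.4, 0.2]
width: 1.001
```

Call:
move_arm:
  deltas:
    - [[0,0,0],[0.01,0.02,-0.3],-1]
    - [[0,0,0],[0.01,0.02,-0.6],-1]
    - [[0,0,0],[0.01,0.02,-0.9],-1]

```text
time: 2.35
tool_pos: [0.4612, -0.1002, 0.1404]
tcp_rot: [3.138, -0.144, 0.0]
wrist_force: [0.6, -0.0, 0.0]
width: 1.0
```

Call:
move_arm:
  deltas:
    - [[0,0,0],[0,0,-0.3],-1]
    - [[0,0,0],[0,0,-0.6],-1]
    - [[0,0,0],[0,0,-0.9],-1]
    - [[0,0,0],[0,0,-0.9],-1]

```text
time: 2.85
tool_pos: [0.4586, -0.0992, 0.0489]
tcp_rot: [-3.137, 0.144, 0.01]
wrist_force: [-1.2, -0.8, -0.1]
width: 0.999
```

Call:
move_arm:
  deltas:
    - [[0,0,0],[0,0,0],0]
    - [[0,0,0],[0,0,0],0.3]
    - [[0,0,0],[0,0,0],0.5]
    - [[0,0,0],[0,0,0],1]
    - [[0,0,0],[0,0,0],1]
    - [[0,0,0],[0,0,0],1]

```text
time: 3.6
tool_pos: [0.4632, -0.0992, 0.053]
tcp_rot: [3.137, -0.139, 0.004]
wrist_force: [-1.8, -2.1, 6.4]
width: 0.527
```

Call:
move_arm:
  deltas:
    - [[0,0,0],[-0.1,0.005,0],1]
    - [[0,0,0],[-0.2,0.005,0],1]
    - [[0,0,0],[-0.28,0.005,0],1]
    - [[0,0,0],[-0.34,0.01,0],1]
    - [[0,0,0],[-0.34,0.01,0],1]

```text
time: 4.22
tool_pos: [0.4292, -0.0979, 0.0529]
tcp_rot: [3.138, -0.14, 0.007]
wrist_force: [0.8, -1.8, 7.9]
width: 0.533
```

Call:
move_arm:
  deltas:
    - [[0,0,0],[-0.03,0,0],1]
    - [[0,0,0],[-0.03,0,0],1]

```text
time: 4.47
tool_pos: [0.427, -0.0979, 0.053]
tcp_rot: [3.138, -0.14, 0.009]
wrist_force: [3.0, -0.4, 6.2]
width: 0.533
```

Call:
move_arm:
  deltas:
    - [[0,0,0],[-0.02,0,0],1]
    - [[0,0,0],[-0.02,0,0],1]

```text
time: 4.72
tool_pos: [0.4265, -0.098, 0.0532]
tcp_rot: [3.138, -0.141, 0.014]
wrist_force: [6.5, -0.2, 1.8]
width: 0.534
```

Call:
move_arm:
  deltas:
    - [[0,0,0],[-0.02,0,0],1]
    - [[0,0,0],[-0.02,0,0],1]
    - [[0,0,0],[-0.02,0,0],1]

```text
time: 5.1
tool_pos: [0.4254, -0.098, 0.0535]
tcp_rot: [3.138, -0.141, 0.016]
wrist_force: [8.8, 1.9, 2.6]
width: 0.535
```

Call:
move_arm:
  deltas:
    - [[0,0,0],[0.02,0,0],1]
    - [[0,0,0],[0.02,0,0],0]
    - [[0,0,0],[0.02,0,0],-1]
    - [[0,0,0],[0.02,0,0],-1]
    - [[0,0,0],[0.02,0,0],-1]
    - [[0,0,0],[0.02,0,0],-1]

```text
time: 5.85
tool_pos: [0.4222, -0.0974, 0.0509]
tcp_rot: [-3.138, 0.14, 0.002]
wrist_force: [-0.2, 0.2, -0.2]
width: 1.001
```

Call:
move_arm:
  deltas:
    - [[0,0,0],[0.2,-0.02,0],-1]
    - [[0,0,0],[0.5,-0.04,0],-1]
    - [[0,0,0],[0.8,-0.07,0],-1]
    - [[0,0,0],[0.8,-0.07,0],-1]

```text
time: 6.35
tool_pos: [0.505, -0.105, 0.0516]
tcp_rot: [3.138, -0.14, 0.003]
wrist_force: [0.3, 0.2, -0.9]
width: 1.001
```

```bash
python3 - <<'E'
from h import *
p,_=snap('top','top2'); s,_=snap('scene','sc2'); print(status.read_state()['tool_pos'],status.read_state()['q'])
a=cv2.resize(p[155:325,340:420],None,fx=3,fy=3,interpolation=cv2.INTER_CUBIC)
b=cv2.resize(s[160:300,220:350],(474,510),interpolation=cv2.INTER_CUBIC)
cv2.imwrite('pics/c2.png',np.hstack([a,b])[:,:,::-1])
E
```

```text
[ 0.50201    -0.10436372  0.05073164] [-2.53515495e-01  1.48164013e-01  2.10867427e+00 -7.22770698e-05
  8.86649716e-01  1.40633205e+00]
```

View pics/c2.png

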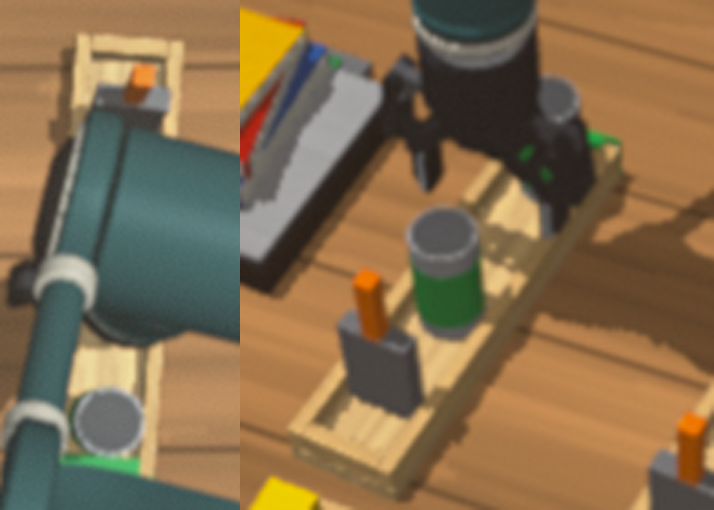

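The old front tin stands at the green strip, with its lid at top-view pixel (376,295), or x≈0.425, and the rear tin is upright and untouched. Next is the rear old tin.

Call:
move_arm:
  deltas:
    - [[0,0,0],[0.3,-0.03,0],-1]
    - [[0,0,0],[0.57,-0.06,0],-1]
    - [[0,0,0],[0.57,-0.06,0],-1]
    - [[0,0,0],[0.57,-0.06,0],-0.5]
    - [[0,0,0],[0.57,-0.06,0],0]
    - [[0,0,0],[0.57,-0.06,0],0.5]
    - [[0,0,0],[0.57,-0.06,0],1]
    - [[0,0,0],[0.57,-0.06,0],1]
    - [[0,0,0],[0.57,-0.06,0],1]

```text
time: 7.58
tool_pos: [0.5596, -0.1105, 0.0511]
tcp_rot: [-3.138, 0.14, 0.001]
wrist_force: [-0.4, 0.6, -0.8]
width: 0.53
```

Call:
move_arm:
  deltas:
    - [[0,0,0],[-0.2,0.02,0],1]
    - [[0,0,0],[-0.4,0.03,0],1]
    - [[0,0,0],[-0.6,0.05,0],1]
    - [[0,0,0],[-0.75,0.07,0],1]
    - [[0,0,0],[-0.83,0.08,0],1]
    - [[0,0,0],[-0.83,0.08,0],1]

```text
time: 8.32
tool_pos: [0.4765, -0.1025, 0.0512]
tcp_rot: [-3.138, 0.14, 0.0]
wrist_force: [-1.0, 0.1, -2.3]
width: 0.53
```

Call:
move_arm:
  deltas:
    - [[0,0,0],[-0.03,0,0],1]
    - [[0,0,0],[-0.03,0,0],1]

```text
time: 8.57
tool_pos: [0.4739, -0.1026, 0.0511]
tcp_rot: [-3.138, 0.14, 0.001]
wrist_force: [1.5, -0.3, -3.5]
width: 0.529
```

Call:
move_arm:
  deltas:
    - [[0,0,0],[-0.02,0,0],1]
    - [[0,0,0],[-0.02,0,0],1]

```text
time: 8.82
tool_pos: [0.4717, -0.1026, 0.0512]
tcp_rot: [-3.138, 0.14, 0.0]
wrist_force: [-0.6, 0.0, -2.7]
width: 0.533
```

Call:
move_arm:
  deltas:
    - [[0,0,0],[-0.02,0,0],1]
    - [[0,0,0],[-0.02,0,0],1]

```text
time: 9.07
tool_pos: [0.4696, -0.1025, 0.0512]
tcp_rot: [-3.138, 0.14, 0.001]
wrist_force: [0.4, -0.1, -4.3]
width: 0.528
```

Call:
move_arm:
  deltas:
    - [[0,0,0],[-0.02,0,0],1]
    - [[0,0,0],[-0.02,0,0],1]

```text
time: 9.32
tool_pos: [0.4683, -0.1027, 0.0515]
tcp_rot: [3.138, -0.14, 0.002]
wrist_force: [2.1, -0.0, -2.8]
width: 0.528
```

Call:
move_arm:
  deltas:
    - [[0,0,0],[-0.02,0,0],1]
    - [[0,0,0],[-0.02,0,0],1]

```text
time: 9.57
tool_pos: [0.4678, -0.103, 0.0521]
tcp_rot: [3.138, -0.14, 0.007]
wrist_force: [5.7, -0.4, -4.1]
width: 0.53
```

Call:
move_arm:
  deltas:
    - [[0,0,0],[-0.02,0,0],1]
    - [[0,0,0],[-0.02,0,0],1]

```text
time: 9.82
tool_pos: [0.4673, -0.1034, 0.0528]
tcp_rot: [3.137, -0.14, 0.012]
wrist_force: [7.5, -1.0, -4.1]
width: 0.531
```

Call:
move_arm:
  deltas:
    - [[0,0,0],[-0.02,0,0],1]
    - [[0,0,0],[-0.02,0,0],1]

```text
time: 10.07
tool_pos: [0.4667, -0.1037, 0.0536]
tcp_rot: [3.137, -0.141, 0.016]
wrist_force: [8.6, -0.8, -2.1]
width: 0.538
```

Call:
move_arm:
  deltas:
    - [[0,0,0],[0.06,0,0],1]
    - [[0,0,0],[0.06,0,0],0]
    - [[0,0,0],[0.06,0,0],-1]
    - [[0,0,0],[0.06,0,0],-1]
    - [[0,0,0],[0.06,0,0],-1]
    - [[0,0,0],[0.06,0,0.4],-1]
    - [[0,0,0],[0.06,0,0.9],-1]

```text
time: 10.95
tool_pos: [0.4662, -0.1021, 0.1408]
tcp_rot: [-3.138, 0.14, 0.006]
wrist_force: [1.1, -0.4, 0.3]
width: 1.0
```

Call:
move_arm:
  deltas:
    - [[0,0,0],[0.03,0.3,0.4],-1]
    - [[0,0,0],[0.07,0.6,0.5],-1]
    - [[0,0,0],[0.07,1,0.5],-1]

```text
time: 11.32
tool_pos: [0.4762, -0.0021, 0.1933]
tcp_rot: [3.138, -0.142, 0.006]
wrist_force: [-0.5, 0.2, 0.4]
width: 0.998
```

Call:
move_arm:
  deltas:
    - [[0,0,0],[0.03,0.5,0],-1]
    - [[0,0,0],[0.07,1,0],-1]

```text
time: 11.58
tool_pos: [0.4816, 0.0987, 0.1915]
tcp_rot: [3.138, -0.141, 0.001]
wrist_force: [0.6, -0.3, 0.2]
width: 0.997
```

Call:
move_arm:
  deltas:
    - [[0,0,0],[0.03,0.5,0],-1]
    - [[0,0,0],[0.07,1,0],-1]

```text
time: 11.82
tool_pos: [0.4885, 0.199, 0.1913]
tcp_rot: [3.138, -0.14, 0.0]
wrist_force: [0.7, -0.1, -0.2]
width: 0.999
```

Call:
move_arm:
  deltas:
    - [[0,0,0],[0.03,0.5,0],-1]
    - [[0,0,0],[0.07,1,0],-1]
    - [[0,0,0],[0.07,1,0],-1]
    - [[0,0,0],[0.07,1,0],-1]

```text
time: 12.32
tool_pos: [0.4953, 0.297, 0.1908]
tcp_rot: [3.137, -0.139, -0.002]
wrist_force: [0.2, -0.4, 0.1]
width: 1.003
```

```bash
python3 - <<'E'
from h import *
p,_=snap('top','top3');s,_=snap('scene','sc3'); print(status.read_state()['tool_pos'],status.read_state()['q'])
a=cv2.resize(p[155:325,340:420],None,fx=3,fy=3,interpolation=cv2.INTER_CUBIC)
b=cv2.resize(s[160:300,220:350],(474,510),interpolation=cv2.INTER_CUBIC)
cv2.imwrite('pics/c3.png',np.hstack([a,b])[:,:,::-1])
E
```

```text
[0.49561056 0.29618426 0.19102631] [ 4.95749932e-01  1.10119557e-01  1.86105015e+00 -4.07096114e-04
  1.17130482e+00  2.15685652e+00]
```

View pics/c3.png

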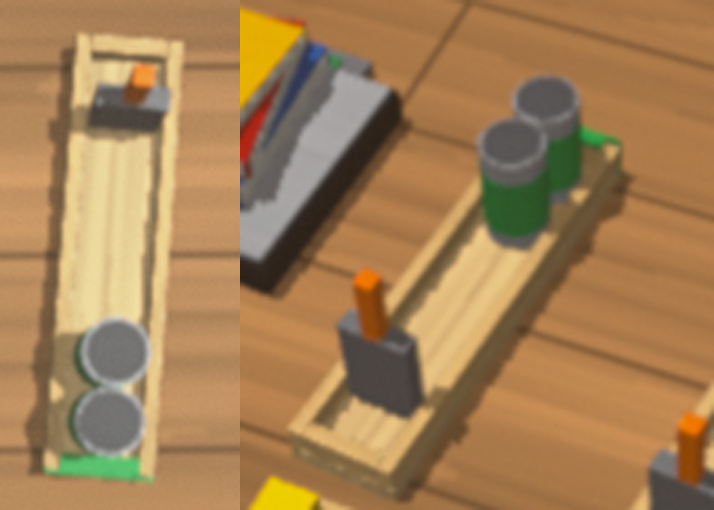

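Both old tins are standing and touching, with the front one against the lip (lids in crop c3 at (109,421) and (115,351), about 46 mm apart). Now the first new tin.

Call:
move_arm:
  deltas:
    - [[0,0,0],[0.02,0.34,0],-1]
    - [[0,0,0],[0.02,0.34,-0.4],-1]
    - [[0,0,0],[0.02,0.34,-0.8],-1]
  grip_force: 40

```text
time: 12.8
tool_pos: [0.4988, 0.3307, 0.1114]
tcp_rot: [-3.137, 0.142, -0.003]
wrist_force: [-0.1, 0.0, 0.5]
width: 0.998
```

Call:
move_arm:
  deltas:
    - [[0,0,0],[0,0,-0.4],-1]
    - [[0,0,0],[0,0,-0.65],-1]
    - [[0,0,0],[0,0,-0.65],-1]
    - [[0,0,0],[0,0,-0.65],0]
    - [[0,0,0],[0,0,-0.65],0.3]
    - [[0,0,0],[0,0,-0.65],1]
    - [[0,0,0],[0,0,-0.65],1]
    - [[0,0,0],[0,0,-0.65],1]
    - [[0,0,0],[0,0,-0.65],1]

```text
time: 13.92
tool_pos: [0.4992, 0.3319, 0.0483]
tcp_rot: [-3.137, 0.14, -0.004]
wrist_force: [0.0, -2.5, 5.9]
width: 0.531
```

Call:
move_arm:
  deltas:
    - [[0,0,0],[0,0,0.25],1]
    - [[0,0,0],[0,0,0.5],1]
    - [[0,0,0],[0,0,0.75],1]
    - [[0,0,0],[0,0,1],1]

```text
time: 14.42
tool_pos: [0.4971, 0.3312, 0.1464]
tcp_rot: [3.138, -0.14, -0.002]
wrist_force: [0.7, -0.2, -3.5]
width: 0.533
```

Call:
move_arm:
  deltas:
    - [[0,0,0],[0,0,0.25],1]
    - [[0,0,0],[0,0,0.5],1]
    - [[0,0,0],[0,0,0.5],1]
    - [[0,0,0],[0,0,0.5],1]

```text
time: 14.92
tool_pos: [0.497, 0.331, 0.1949]
tcp_rot: [3.137, -0.14, -0.003]
wrist_force: [-0.5, -0.9, -3.0]
width: 0.53
```

Call:
move_arm:
  deltas:
    - [[0,0,0],[0.02,-0.3,0],1]
    - [[0,0,0],[0.04,-0.65,0],1]
    - [[0,0,0],[0.06,-1,0],1]

```text
time: 15.3
tool_pos: [0.5024, 0.2301, 0.1939]
tcp_rot: [3.137, -0.139, -0.005]
wrist_force: [0.3, -0.7, -2.2]
width: 0.525
```

Call:
move_arm:
  deltas:
    - [[0,0,0],[0.02,-0.35,0],1]
    - [[0,0,0],[0.04,-0.7,0],1]
    - [[0,0,0],[0.06,-1,0],1]

```text
time: 15.68
tool_pos: [0.5084, 0.1299, 0.194]
tcp_rot: [3.137, -0.14, -0.006]
wrist_force: [0.1, -0.7, -3.4]
width: 0.529
```

Call:
move_arm:
  deltas:
    - [[0,0,0],[0.02,-0.35,0],1]
    - [[0,0,0],[0.04,-0.7,0],1]
    - [[0,0,0],[0.06,-1,0],1]

```text
time: 16.05
tool_pos: [0.5144, 0.0302, 0.1941]
tcp_rot: [3.138, -0.141, -0.005]
wrist_force: [0.6, 0.8, -3.0]
width: 0.529
```

Call:
move_arm:
  deltas:
    - [[0,0,0],[0.02,-0.35,0],1]
    - [[0,0,0],[0.04,-0.7,0],1]
    - [[0,0,0],[0.06,-1,0],1]

```text
time: 16.42
tool_pos: [0.5205, -0.0696, 0.1941]
tcp_rot: [-3.138, 0.141, 0.005]
wrist_force: [-0.0, 0.5, -2.3]
width: 0.533
```

Call:
move_arm:
  deltas:
    - [[0,0,0],[0.03,-0.25,0],1]
    - [[0,0,0],[0.06,-0.38,0],1]
    - [[0,0,0],[0.06,-0.38,0],1]
    - [[0,0,0],[0.06,-0.38,0],1]
    - [[0,0,0],[0.06,-0.38,0],1]

```text
time: 17.05
tool_pos: [0.5277, -0.1057, 0.1961]
tcp_rot: [-3.138, 0.138, 0.0]
wrist_force: [1.1, -0.2, -2.7]
width: 0.529
```

Call:
move_arm:
  deltas:
    - [[0,0,0],[0,-0.02,-0.3],1]
    - [[0,0,0],[0,-0.02,-0.6],1]
    - [[0,0,0],[0,-0.02,-0.95],1]
    - [[0,0,0],[0,-0.02,-0.95],1]

```text
time: 17.55
tool_pos: [0.5248, -0.1071, 0.0983]
tcp_rot: [-3.137, 0.139, 0.011]
wrist_force: [-1.3, 0.5, -2.9]
width: 0.529
```

Call:
move_arm:
  deltas:
    - [[0,0,0],[0,0,-0.2],1]
    - [[0,0,0],[0,0,-0.36],1]
    - [[0,0,0],[0,0,-0.42],1]
    - [[0,0,0],[0,0,-0.42],1]

```text
time: 18.05
tool_pos: [0.5278, -0.1085, 0.0593]
tcp_rot: [-3.138, 0.14, 0.001]
wrist_force: [-0.5, -0.3, -3.3]
width: 0.525
```

Call:
move_arm:
  deltas:
    - [[0,0,0],[0,0,-0.04],1]
    - [[0,0,0],[0,0,-0.04],1]

```text
time: 18.3
tool_pos: [0.5279, -0.1086, 0.0555]
tcp_rot: [3.138, -0.14, 0.0]
wrist_force: [-0.2, 0.4, -4.1]
width: 0.528
```

Call:
move_arm:
  deltas:
    - [[0,0,0],[0,0,-0.02],1]
    - [[0,0,0],[0,0,-0.02],1]

```text
time: 18.55
tool_pos: [0.5285, -0.1088, 0.0543]
tcp_rot: [3.138, -0.14, 0.002]
wrist_force: [-2.1, 0.2, 3.7]
width: 0.532
```

Call:
move_arm:
  deltas:
    - [[0,0,0],[0,0,-0.01],1]
    - [[0,0,0],[0,0,-0.01],1]

```text
time: 18.8
tool_pos: [0.5286, -0.1088, 0.0543]
tcp_rot: [3.138, -0.14, 0.002]
wrist_force: [-4.1, 1.2, 10.1]
width: 0.527
```

Call:
move_arm:
  deltas:
    - [[0,0,0],[0,0,0.015],1]
    - [[0,0,0],[-0.06,0.005,0.015],1]
    - [[0,0,0],[-0.12,0.01,0.015],1]
    - [[0,0,0],[-0.12,0.01,0.015],1]

```text
time: 19.3
tool_pos: [0.5179, -0.108, 0.0546]
tcp_rot: [3.138, -0.14, 0.009]
wrist_force: [6.5, -0.6, -2.0]
width: 0.527
```

Call:
move_arm:
  deltas:
    - [[0,0,0],[-0.03,0,0],1]
    - [[0,0,0],[-0.03,0,0],1]

```text
time: 19.55
tool_pos: [0.5175, -0.1086, 0.0555]
tcp_rot: [3.137, -0.14, 0.017]
wrist_force: [10.3, -0.6, -3.6]
width: 0.527
```

Call:
move_arm:
  deltas:
    - [[0,0,0],[-0.02,0,0],1]
    - [[0,0,0],[-0.02,0,0],1]

```text
time: 19.8
tool_pos: [0.5172, -0.1089, 0.0562]
tcp_rot: [3.136, -0.141, 0.022]
wrist_force: [12.3, -1.1, -4.5]
width: 0.529
```

Call:
move_arm:
  deltas:
    - [[0,0,0],[-0.02,0,0],1]
    - [[0,0,0],[-0.02,0,0],1]

```text
time: 20.05
tool_pos: [0.5166, -0.1092, 0.0571]
tcp_rot: [3.136, -0.141, 0.027]
wrist_force: [14.7, -2.1, -1.8]
width: 0.529
```

Call:
move_arm:
  deltas:
    - [[0,0,0],[0.04,0,0],1]
    - [[0,0,0],[0.08,0,0],1]
    - [[0,0,0],[0.08,0,0],0]
    - [[0,0,0],[0.08,0,0],-1]
    - [[0,0,0],[0.08,0,0],-1]
    - [[0,0,0],[0.08,0,0],-1]
    - [[0,0,0],[0.08,0,0.4],-1]
    - [[0,0,0],[0.08,0,0.9],-1]

```text
time: 21.05
tool_pos: [0.5149, -0.1071, 0.1428]
tcp_rot: [-3.137, 0.14, 0.008]
wrist_force: [0.7, -0.7, -0.0]
width: 1.001
```

Call:
move_arm:
  deltas:
    - [[0,0,0],[-0.1,0.4,0.5],-1]
    - [[0,0,0],[-0.15,0.7,0.5],-1]
    - [[0,0,0],[-0.22,1,0.5],-1]

```text
time: 21.42
tool_pos: [0.495, -0.0067, 0.195]
tcp_rot: [-3.138, 0.14, -0.003]
wrist_force: [0.7, 0.0, 0.1]
width: 1.001
```

Call:
move_arm:
  deltas:
    - [[0,0,0],[-0.11,0.5,0],-1]
    - [[0,0,0],[-0.22,1,0],-1]

```text
time: 21.68
tool_pos: [0.472, 0.0936, 0.1936]
tcp_rot: [-3.138, 0.142, 0.001]
wrist_force: [0.2, 0.1, -0.7]
width: 1.001
```

Call:
move_arm:
  deltas:
    - [[0,0,0],[-0.11,0.5,0],-1]
    - [[0,0,0],[-0.22,1,0],-1]

```text
time: 21.92
tool_pos: [0.4499, 0.1938, 0.1936]
tcp_rot: [3.138, -0.14, -0.0]
wrist_force: [-0.1, -0.1, -0.1]
width: 0.996
```

Call:
move_arm:
  deltas:
    - [[0,0,0],[-0.11,0.5,0],-1]
    - [[0,0,0],[-0.22,1,0],-1]
    - [[0,0,0],[-0.32,1,0],-1]
    - [[0,0,0],[-0.32,1,0],-1]

```text
time: 22.42
tool_pos: [0.4178, 0.2919, 0.1932]
tcp_rot: [3.137, -0.138, -0.002]
wrist_force: [-0.3, -0.5, 0.6]
width: 1.0
```

```bash
python3 - <<'E'
from h import *
p,_=snap('top','top4');s,_=snap('scene','sc4'); print(status.read_state()['tool_pos'],status.read_state()['q'])
a=cv2.resize(p[155:325,340:420],None,fx=3,fy=3,interpolation=cv2.INTER_CUBIC)
b=cv2.resize(s[160:300,220:350],(474,510),interpolation=cv2.INTER_CUBIC)
cv2.imwrite('pics/c4.png',np.hstack([a,b])[:,:,::-1])
E
```

```text
[0.41880819 0.29132064 0.19354016] [ 5.59259570e-01 -2.13279185e-02  1.99340173e+00 -5.15131348e-04
  1.17007117e+00  2.22017200e+00]
```

View pics/c4.png

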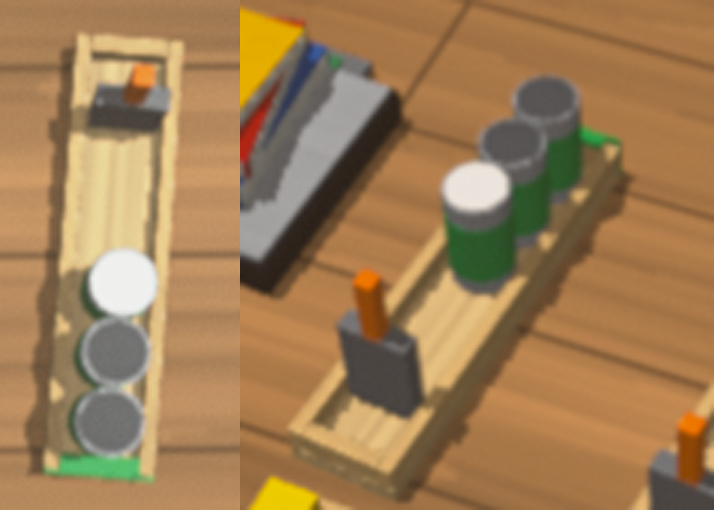

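Three tins stand in a row, touching (lids in crop c4 at (109,422), (115,352) and (122,283)). Now the second new tin.

Call:
move_arm:
  deltas:
    - [[0,0,0],[0.01,0.46,0],-1]
    - [[0,0,0],[0.01,0.46,-0.4],-1]
    - [[0,0,0],[0.01,0.46,-0.8],-1]

```text
time: 22.9
tool_pos: [0.4213, 0.338, 0.1137]
tcp_rot: [-3.137, 0.142, -0.003]
wrist_force: [1.1, -0.6, 0.2]
width: 1.002
```

Call:
move_arm:
  deltas:
    - [[0,0,0],[0,0,-0.4],-1]
    - [[0,0,0],[0,0,-0.67],-1]
    - [[0,0,0],[0,0,-0.67],-1]
    - [[0,0,0],[0,0,-0.67],0]
    - [[0,0,0],[0,0,-0.67],0.3]
    - [[0,0,0],[0,0,-0.67],1]
    - [[0,0,0],[0,0,-0.67],1]
    - [[0,0,0],[0,0,-0.67],1]
    - [[0,0,0],[0,0,-0.67],1]

```text
time: 24.02
tool_pos: [0.4212, 0.339, 0.0487]
tcp_rot: [-3.137, 0.139, -0.004]
wrist_force: [1.0, -2.6, 6.3]
width: 0.532
```

Call:
move_arm:
  deltas:
    - [[0,0,0],[0,0,0.25],1]
    - [[0,0,0],[0,0,0.5],1]
    - [[0,0,0],[0,0,0.75],1]
    - [[0,0,0],[0,0,1],1]

```text
time: 24.52
tool_pos: [0.4193, 0.3384, 0.1474]
tcp_rot: [3.138, -0.139, -0.001]
wrist_force: [0.2, -0.6, -2.1]
width: 0.524
```

Call:
move_arm:
  deltas:
    - [[0,0,0],[0,0,0.25],1]
    - [[0,0,0],[0,0,0.5],1]
    - [[0,0,0],[0,0,0.5],1]
    - [[0,0,0],[0,0,0.5],1]

```text
time: 25.02
tool_pos: [0.4191, 0.3381, 0.1957]
tcp_rot: [3.138, -0.14, -0.002]
wrist_force: [0.4, 0.3, -2.7]
width: 0.528
```

Call:
move_arm:
  deltas:
    - [[0,0,0],[0.1,-0.3,0],1]
    - [[0,0,0],[0.2,-0.6,0],1]
    - [[0,0,0],[0.31,-0.9,0],1]

```text
time: 25.4
tool_pos: [0.4498, 0.2471, 0.1946]
tcp_rot: [3.137, -0.139, -0.005]
wrist_force: [0.6, 1.0, -2.4]
width: 0.528
```

Call:
move_arm:
  deltas:
    - [[0,0,0],[0.1,-0.3,0],1]
    - [[0,0,0],[0.2,-0.6,0],1]
    - [[0,0,0],[0.31,-0.9,0],1]

```text
time: 25.78
tool_pos: [0.4808, 0.1571, 0.1947]
tcp_rot: [3.137, -0.14, -0.005]
wrist_force: [0.8, 0.8, -2.2]
width: 0.528
```

Call:
move_arm:
  deltas:
    - [[0,0,0],[0.1,-0.3,0],1]
    - [[0,0,0],[0.2,-0.6,0],1]
    - [[0,0,0],[0.31,-0.9,0],1]

```text
time: 26.15
tool_pos: [0.5117, 0.0674, 0.1946]
tcp_rot: [3.138, -0.14, -0.005]
wrist_force: [0.0, 0.3, -1.7]
width: 0.528
```

Call:
move_arm:
  deltas:
    - [[0,0,0],[0.1,-0.3,0],1]
    - [[0,0,0],[0.2,-0.6,0],1]
    - [[0,0,0],[0.31,-0.9,0],1]

```text
time: 26.52
tool_pos: [0.5428, -0.0224, 0.1945]
tcp_rot: [-3.138, 0.14, 0.006]
wrist_force: [-0.0, 0.8, -3.6]
width: 0.528
```

Call:
move_arm:
  deltas:
    - [[0,0,0],[0.1,-0.3,0],1]
    - [[0,0,0],[0.2,-0.6,0],1]
    - [[0,0,0],[0.31,-0.9,0],1]
    - [[0,0,0],[0.31,-0.9,0],1]
    - [[0,0,0],[0.31,-0.9,0],1]
    - [[0,0,0],[0.31,-0.9,0],1]

```text
time: 27.28
tool_pos: [0.5741, -0.1106, 0.196]
tcp_rot: [-3.138, 0.139, 0.002]
wrist_force: [0.3, 0.6, -1.5]
width: 0.528
```

Call:
move_arm:
  deltas:
    - [[0,0,0],[0,-0.015,-0.3],1]
    - [[0,0,0],[0,-0.015,-0.6],1]
    - [[0,0,0],[0,-0.015,-0.95],1]
    - [[0,0,0],[0,-0.015,-0.95],1]

```text
time: 27.78
tool_pos: [0.5715, -0.1114, 0.0984]
tcp_rot: [-3.137, 0.138, 0.012]
wrist_force: [0.5, -0.2, -2.7]
width: 0.527
```

Call:
move_arm:
  deltas:
    - [[0,0,0],[0,0,-0.2],1]
    - [[0,0,0],[0,0,-0.36],1]
    - [[0,0,0],[0,0,-0.45],1]
    - [[0,0,0],[0,0,-0.45],1]
    - [[0,0,0],[0,0,-0.45],1]

```text
time: 28.4
tool_pos: [0.5753, -0.1132, 0.0573]
tcp_rot: [3.138, -0.14, 0.001]
wrist_force: [-0.3, -0.2, -2.3]
width: 0.532
```

Call:
move_arm:
  deltas:
    - [[0,0,0],[0,0,-0.015],1]
    - [[0,0,0],[0,0,-0.015],1]

```text
time: 28.65
tool_pos: [0.575, -0.1131, 0.0556]
tcp_rot: [3.138, -0.14, 0.001]
wrist_force: [0.2, 0.0, -2.6]
width: 0.528
```

Call:
move_arm:
  deltas:
    - [[0,0,0],[0,0,-0.015],1]
    - [[0,0,0],[0,0,-0.015],1]

```text
time: 28.9
tool_pos: [0.5753, -0.1132, 0.0548]
tcp_rot: [3.138, -0.14, 0.002]
wrist_force: [-0.9, 0.4, 4.0]
width: 0.527
```

Call:
move_arm:
  deltas:
    - [[0,0,0],[0,0,-0.01],1]
    - [[0,0,0],[0,0,-0.01],1]

```text
time: 29.15
tool_pos: [0.5755, -0.1133, 0.0547]
tcp_rot: [3.138, -0.14, 0.002]
wrist_force: [-4.6, 1.3, 9.9]
width: 0.525
```

Call:
move_arm:
  deltas:
    - [[0,0,0],[-0.06,0.005,0],1]
    - [[0,0,0],[-0.09,0.01,0],1]
    - [[0,0,0],[-0.09,0.01,0],1]

```text
time: 29.52
tool_pos: [0.5682, -0.1126, 0.0548]
tcp_rot: [3.137, -0.14, 0.009]
wrist_force: [1.9, -1.8, 5.9]
width: 0.532
```

Call:
move_arm:
  deltas:
    - [[0,0,0],[-0.02,0,0],1]
    - [[0,0,0],[-0.02,0,0],1]

```text
time: 29.78
tool_pos: [0.5665, -0.1126, 0.0548]
tcp_rot: [3.138, -0.14, 0.009]
wrist_force: [2.2, 0.2, 6.8]
width: 0.53
```

Call:
move_arm:
  deltas:
    - [[0,0,0],[-0.02,0,0],1]
    - [[0,0,0],[-0.02,0,0],1]

```text
time: 30.02
tool_pos: [0.565, -0.1127, 0.0548]
tcp_rot: [3.137, -0.14, 0.011]
wrist_force: [5.3, -0.3, 5.8]
width: 0.53
```

Call:
move_arm:
  deltas:
    - [[0,0,0],[-0.02,0,0],1]
    - [[0,0,0],[-0.02,0,0],1]

```text
time: 30.28
tool_pos: [0.5648, -0.113, 0.055]
tcp_rot: [3.137, -0.14, 0.017]
wrist_force: [10.1, -1.2, 2.5]
width: 0.534
```

Call:
move_arm:
  deltas:
    - [[0,0,0],[-0.03,0,0],1]
    - [[0,0,0],[-0.03,0,0],1]

```text
time: 30.52
tool_pos: [0.5643, -0.1135, 0.0558]
tcp_rot: [3.136, -0.14, 0.025]
wrist_force: [14.6, -1.8, -0.1]
width: 0.528
```

Call:
move_arm:
  deltas:
    - [[0,0,0],[-0.02,0,0],1]
    - [[0,0,0],[-0.02,0,0],1]

```text
time: 30.78
tool_pos: [0.564, -0.1139, 0.0566]
tcp_rot: [3.135, -0.14, 0.03]
wrist_force: [18.0, -1.9, -0.9]
width: 0.531
```

Call:
move_arm:
  deltas:
    - [[0,0,0],[0.05,0,0],1]
    - [[0,0,0],[0.09,0,0],1]
    - [[0,0,0],[0.09,0,0],0]
    - [[0,0,0],[0.09,0,0],-1]
    - [[0,0,0],[0.09,0,0],-1]
    - [[0,0,0],[0.09,0,0],-1]
    - [[0,0,0],[0.09,0,0.4],-1]
    - [[0,0,0],[0.09,0,0.9],-1]

```text
time: 31.78
tool_pos: [0.5619, -0.1115, 0.1414]
tcp_rot: [-3.137, 0.14, 0.008]
wrist_force: [-0.1, 0.1, 0.2]
width: 1.0
```

Call:
move_arm:
  deltas:
    - [[0,0,0],[0,0,0.5],-1]
    - [[0,0,0],[0.4,-0.04,0.5],-1]
    - [[0,0,0],[0.83,-0.07,0.5],-1]
    - [[0,0,0],[0.83,-0.07,0.5],-1]
    - [[0,0,0],[0.83,-0.07,0.5],-1]

```text
time: 32.4
tool_pos: [0.6458, -0.1188, 0.1917]
tcp_rot: [-3.138, 0.14, 0.004]
wrist_force: [0.2, -0.6, -0.2]
width: 1.0
```

```bash
python3 - <<'E'
from h import *
s,_=snap('scene','sc5'); print(status.read_state()['tool_pos'])
b=cv2.resize(s[140:300,210:360],(600,640)[0:2],interpolation=cv2.INTER_CUBIC)
cv2.imwrite('pics/c5.png',b[:600,:,::-1])
E
```

```text
[ 0.64558427 -0.11882979  0.19184758]
```

View pics/c5.png

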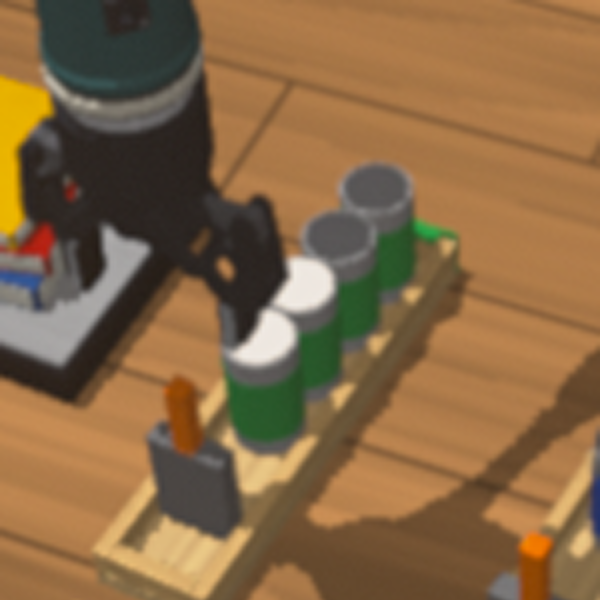

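All four tins are standing in a close row, and the follower is behind them. Next I grip its post.

Call:
move_arm:
  deltas:
    - [[0,0,0],[0.02,0,-0.3],-1]
    - [[0,0,0],[0.02,0,-0.6],-1]
    - [[0,0,0],[0.02,0,-0.84],-1]
    - [[0,0,0],[0.02,0,-0.84],-1]
    - [[0,0,0],[0.02,0,-0.84],0]
    - [[0,0,0],[0.02,0,-0.84],0.5]
    - [[0,0,0],[0.02,0,-0.84],1]
    - [[0,0,0],[0.02,0,-0.84],1]
    - [[0,0,0],[0.02,0,-0.84],1]
    - [[0,0,0],[0.02,0,-0.84],1]
    - [[0,0,0],[0.02,0,-0.84],1]
  grip_force: 30

```text
time: 33.83
tool_pos: [0.6493, -0.1191, 0.1096]
tcp_rot: [3.138, -0.14, 0.002]
wrist_force: [-0.8, 0.4, 6.1]
width: 0.155
```

Call:
move_arm:
  deltas:
    - [[0,0,0],[-0.1,0.01,0],1]
    - [[0,0,0],[-0.2,0.02,0],1]
    - [[0,0,0],[-0.3,0.025,0],1]
    - [[0,0,0],[-0.38,0.035,0],1]
    - [[0,0,0],[-0.42,0.035,0],1]
    - [[0,0,0],[-0.42,0.035,0],1]

```text
time: 34.58
tool_pos: [0.6063, -0.1153, 0.1096]
tcp_rot: [-3.138, 0.14, -0.001]
wrist_force: [-0.4, 0.6, 6.7]
width: 0.158
```

Call:
move_arm:
  deltas:
    - [[0,0,0],[-0.03,0,0],1]
    - [[0,0,0],[-0.03,0,0],1]

```text
time: 34.83
tool_pos: [0.6037, -0.115, 0.1096]
tcp_rot: [-3.138, 0.14, -0.002]
wrist_force: [1.2, 2.4, 6.4]
width: 0.157
```

Call:
move_arm:
  deltas:
    - [[0,0,0],[-0.02,0,0],1]
    - [[0,0,0],[-0.02,0,0],1]

```text
time: 35.08
tool_pos: [0.6019, -0.1149, 0.1096]
tcp_rot: [-3.138, 0.14, -0.002]
wrist_force: [2.5, 2.5, 6.2]
width: 0.156
```

Call:
move_arm:
  deltas:
    - [[0,0,0],[-0.02,0,0],1]
    - [[0,0,0],[-0.02,0,0],1]

```text
time: 35.33
tool_pos: [0.6, -0.1147, 0.1096]
tcp_rot: [-3.137, 0.14, -0.003]
wrist_force: [2.5, 4.1, 5.7]
width: 0.154
```

Call:
move_arm:
  deltas:
    - [[0,0,0],[-0.02,0.002,0],1]
    - [[0,0,0],[-0.02,0.002,0],1]

```text
time: 35.58
tool_pos: [0.5989, -0.1146, 0.1096]
tcp_rot: [-3.137, 0.14, -0.006]
wrist_force: [5.1, 2.4, 3.8]
width: 0.159
```

Call:
move_arm:
  deltas:
    - [[0,0,0],[-0.02,0.002,0],1]
    - [[0,0,0],[-0.02,0.002,0],1]

```text
time: 35.83
tool_pos: [0.5987, -0.1146, 0.1097]
tcp_rot: [-3.138, 0.141, -0.012]
wrist_force: [11.3, 1.7, -0.3]
width: 0.158
```

Call:
move_arm:
  deltas:
    - [[0,0,0],[-0.02,0.002,0],1]
    - [[0,0,0],[-0.02,0.002,0],1]

```text
time: 36.08
tool_pos: [0.5985, -0.1146, 0.1097]
tcp_rot: [-3.138, 0.141, -0.018]
wrist_force: [16.0, 2.2, -3.8]
width: 0.154
```

Call:
move_arm:
  deltas:
    - [[0,0,0],[0.03,0,0],1]
    - [[0,0,0],[0.03,0,0],1]
    - [[0,0,0],[0.03,0,0],0.5]
    - [[0,0,0],[0.03,0,0],0]
    - [[0,0,0],[0.03,0,0],-1]
    - [[0,0,0],[0.03,0,0],-1]
    - [[0,0,0],[0.03,0,0],-1]
    - [[0,0,0],[0.03,0,0.3],-1]
    - [[0,0,0],[0.03,0,0.6],-1]
    - [[0,0,0],[0.03,0,1],-1]

```text
time: 37.33
tool_pos: [0.596, -0.1148, 0.2086]
tcp_rot: [-3.138, 0.14, 0.004]
wrist_force: [0.7, -0.7, -0.1]
width: 1.002
```

Call:
move_arm:
  deltas:
    - [[0,0,0],[0,0.4,0.2],-1]
    - [[0,0,0],[0,0.8,0.2],-1]
    - [[0,0,0],[0,1,0.2],-1]

```text
time: 37.7
tool_pos: [0.5968, -0.0134, 0.2292]
tcp_rot: [-3.138, 0.138, -0.001]
wrist_force: [0.1, -0.1, -0.2]
width: 0.996
```

Call:
move_arm:
  deltas:
    - [[0,0,0],[0,0.5,0],-1]
    - [[0,0,0],[0,1,0],-1]
    - [[0,0,0],[0,1,0],-1]

```text
time: 38.08
tool_pos: [0.5963, 0.0878, 0.228]
tcp_rot: [-3.139, 0.133, 0.002]
wrist_force: [-0.5, -0.6, -0.1]
width: 0.998
```

Call:
move_arm:
  deltas:
    - [[0,0,0],[0,0.5,0],-1]
    - [[0,0,0],[0,1,0],-1]
    - [[0,0,0],[0,1,0],-1]

```text
time: 38.45
tool_pos: [0.5966, 0.1868, 0.2281]
tcp_rot: [3.138, -0.135, -0.001]
wrist_force: [0.7, -0.1, 0.0]
width: 0.999
```

Call:
move_arm:
  deltas:
    - [[0,0,0],[0,0.5,0],-1]
    - [[0,0,0],[0,1,0],-1]
    - [[0,0,0],[0,1,0],-1]
    - [[0,0,0],[0,1,0],-1]

```text
time: 38.95
tool_pos: [0.597, 0.2834, 0.2282]
tcp_rot: [3.137, -0.14, -0.001]
wrist_force: [-0.3, 1.1, 0.5]
width: 0.996
```

```bash
python3 - <<'E'
from h import *
p,_=snap('top','top6');s,_=snap('scene','sc6'); print(status.read_state()['time'],status.read_state()['tool_pos'])
a=cv2.resize(p[155:325,340:420],None,fx=3,fy=3,interpolation=cv2.INTER_CUBIC)
b=cv2.resize(s[160:300,220:350],(474,510),interpolation=cv2.INTER_CUBIC)
cv2.imwrite('pics/c6.png',np.hstack([a,b])[:,:,::-1])
E
```

```text
39.05 [0.59707592 0.28306757 0.22843237]
```

View pics/c6.png

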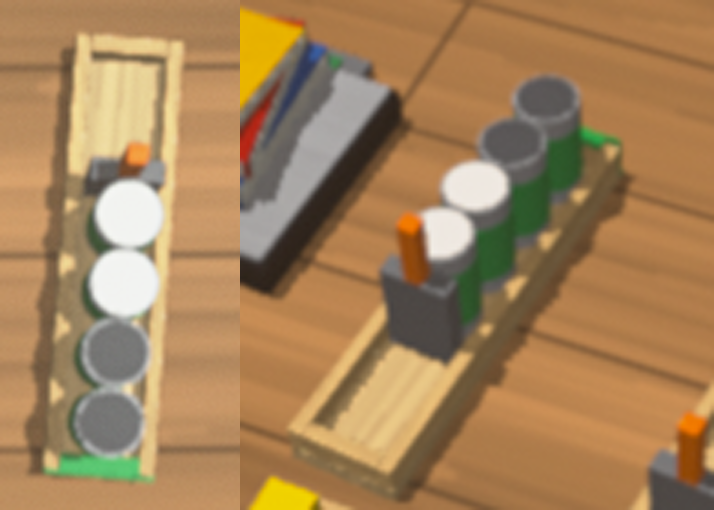

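View pics/sc6.png

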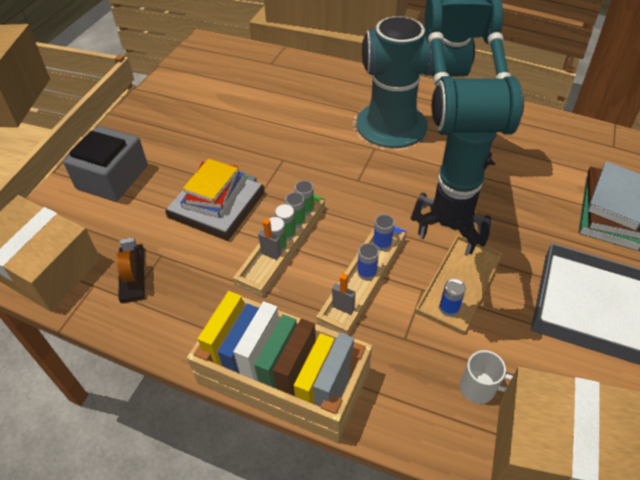

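```bash
python3 -c "
from h import *
for q in [(386.0-.33,204.5-.33,.141),(382.3,226.0,.096),(380.3,249,.096),(378,272,.096),(376,295.0,.096)]: print(world('top',*q[:2],z=q[2]))
print(order.finish_job())"
```

```text
[ 0.59716124 -0.11407747  0.141     ]
[ 0.56227606 -0.11190195  0.096     ]
[ 0.51638375 -0.10701148  0.096     ]
[ 0.47102051 -0.10163469  0.096     ]
[ 0.42611734 -0.09694482  0.096     ]
the job is handed in; nothing more can be done
None
```

The green lane is restocked in the order asked, and I handed the job in at about 39 s of the 72 s allowed.

- **Old tins:** I brought the front grey-lid tin forward to the lip, then slid the rear one up against it. The first push on the front tin may have stopped 2–3 mm short. The later pushes closed the row, each ending in a firm contact of 9–18 N.
- **New tins:** I lifted both white-lid tins out of the tray, set them down behind the old ones and pushed each close up.
- **Follower:** I slid it about 50 mm forward by its post until its plate pressed on the last tin at about 16 N, then let go without pulling it back.

**Last checks:**
- The pictures show all four tins standing, with lid centres 45–46 mm apart for 46 mm tins.
- The post measures about 35 mm behind the last tin's centre, against 32 mm if the plate touches. That leaves a 3 mm disagreement, about what my measurements allow. I relied on the felt contact and did not measure the gap separately.
- In the last scene picture the blue tins, the blue lane's follower and the books look unmoved. I judged those by eye only.
- I took no picture after handing in.

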